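# Put the hat-biscuit mould away in the push-latch drawer

### The job

Press the push-to-open pad on top of the low green cabinet so that its handleless drawer springs out, then lower the round hat-biscuit mould gently into the drawer (do not drop it) so that it lies flat on the drawer floor. Let go of it and push the drawer shut until it latches and stays shut; leave the square mould, biscuits and other loose things where they are.

Things in the scene. Friction and masses are not known exactly. Their poses are not given: they have to be found in the camera images.
- cabinet: low green painted steel cabinet, fixed to the table, 200 deep x 250 wide x 102 mm high. Origin on the table under the middle of its front edge; its x axis points from the front to the back, y to its left seen from the robot (+y), z up. It may stand anywhere in the middle of the table, turned a little.
- latch_pad (a point): centre of the top face of the push-to-open pad: a square plain steel pad, 44 x 44 mm, standing 14 mm proud of the cabinet's top, 55 mm behind the front edge and 60 mm to the left (+y) of the middle. Its top is 116 mm above the table.
- latch (a joint): how far the pad is pressed down, 0 to 0.010 m; springy, from 2 N at rest to 4.5 N fully down. The drawer is let go at about 0.005 m (press it fully down to be sure). The pad comes up by itself.
- drawer (a joint): how far the drawer is out, m: about 0.002 shut and latched, 0.15 fully out. Released, a spring drives it out towards the robot (cabinet -x) in about 1 s and holds it there with 2 N. To shut it, push it in (2 to 5 N, about 8 N where the latch snaps, 5 to 20 mm before the end) until this reads 0 or less; its stop is at -0.006. Let go, it then stays at 0.002; not pushed far enough, it springs out again.
- drawer_front (a point): on the outer face of the drawer's plain wooden front (230 mm wide, 12 mm thick, from 6 to 90 mm above the table, no handle), in the middle of its width, 60 mm above the table. Moves with the drawer. Axes as the cabinet's: outwards is -x. When shut the outer face stands 20 mm before the carcass.
- drawer_floor (a point): centre of the drawer's inner floor, 11 mm above the table, on the drawer and moving with it; axes as the cabinet's. The inner space is 135 mm (x) by 160 mm (y); its end walls stand 44 mm, its side walls 54 mm above the floor, the wooden front 79 mm. 85.5 mm behind the outer face of the front.
- hat_mould_mid (a point): the round hat-biscuit mould, about 0.4 kg: dark cast-metal disc 100 mm across, 8 mm thick at the rim, rising as a low cone to 22 mm, with an upright round knob 26 mm in diameter on its axis from 22 to 64 mm above its underside. Point on the axis, half-way up (32 mm), z up. Hold it by the knob from above. It stands left or right of the cabinet, the square mould on the other side.
- bar_mould_mid (a point): the square mould: 90 x 90 mm dark cast-metal plate with three bars and the same knob, 64 mm high; point on its axis, half-way up. Not wanted: a bystander.
- oil: amber oil bottle, 68 mm in diameter, 190 mm high, origin at the centre of its underside. A bystander.
- spatula: spatula, 240 mm long, lying on the table along its x axis. A bystander.
- brush: brush, 200 mm long, lying on the table along its x axis. A bystander.
- biscuit_a: a loose hat-shaped biscuit, 90 mm across, 27 mm high, 30 g; origin at the centre of its underside. A bystander.
- biscuit_b: a loose hat-shaped biscuit, 90 mm across, 27 mm high, 30 g; origin at the centre of its underside. A bystander.
- biscuit_c: a loose hat-shaped biscuit, 90 mm across, 27 mm high, 30 g; origin at the centre of its underside. A bystander, standing on the rear of the cabinet's top.
Not all that is in view belongs to the job. Leave any purple look-alike of the part that bears hat_mould_mid alone.

How it is judged:
On the way, in this order (a step that is already met when the one before it is completed fails the run):
1. the latch pad has been pressed and the drawer has sprung out by at least 120 mm (value of joint drawer above 0.12 m), for 0.1 s.
2. the round mould lies flat on the floor of the open drawer, let go (x of hat_mould_mid in the frame of drawer_floor between -0.022 and 0.022 m and y of hat_mould_mid in the frame of drawer_floor between -0.036 and 0.036 m and z of hat_mould_mid in the frame of drawer_floor between 0.026 and 0.038 m and angle between hat_mould_mid's own z axis and vertical below 0.12 rad and value of joint drawer above 0.1 m and contact force between hat_mould and the fingers below 0.3 N), for 0.2 s.
At the end, for the whole second after the job is handed in: The drawer stays shut by itself (out by less than 6 mm), the pad is up (within 3 mm), and the round mould rests flat (within 0.12 rad) on the drawer floor, its axis within 22 mm (front to back) and 36 mm (sideways) of the floor centre: wherever it can lie flat (x of hat_mould_mid in the frame of drawer_floor between -0.022 and 0.022 m and y of hat_mould_mid in the frame of drawer_floor between -0.036 and 0.036 m and z of hat_mould_mid in the frame of drawer_floor between 0.026 and 0.038 m and angle between hat_mould_mid's own z axis and vertical below 0.12 rad and value of joint drawer below 0.006 m and linear speed of hat_mould below 0.02 m/s and value of joint latch below 0.003 m); the robot touches nothing.
It fails at once if the round mould was dropped or thrown: faster than 0.6 m/s (a fall of about 18 mm) while not held (linear speed of hat_mould above 0.6 m/s and contact force between hat_mould and the fingers below 0.3 N).
It fails at once if another loose thing (square mould, bottle, spatula, brush or biscuit) was moved by more than 30 mm (distance of any of bar_mould_mid, oil, spatula, brush, biscuit_a, biscuit_b, biscuit_c from where it was at the start of the episode above 0.03 m).
It also fails if it takes over 70 s, if anything falls off the work surface, if the arm or the gripper's body presses on something with over 40 N, if the wrist force passes 120 N, or if a joint passes its speed limit or range.

### The arm

A 6-joint arm with a two-finger parallel gripper is mounted at the origin on the work surface. World frame = base frame: x ahead of the robot, y to its left, z up, the work surface at z = 0. Lengths are in m, angles in rad, forces in N, time in s.
With the tool pointing down it reaches from about 0.4 to 0.825 m from the base axis. Payload 7 kg.
Tool frame: the origin (TCP) lies midway between the tips of the shut fingers; the grasp point (between the pads) lies 19 mm behind it; z points along the fingers, x is the direction in which the jaws open and shut, and the axes are right-handed (so a half turn about z gives the same grasp; the last joint's range is limited). The gripper opens to 88 mm and grips with 3 to 60 N. Pads are 19 mm wide; open, the fingers measure 130 mm over their backs; the gripper's body (78 mm by 193 mm) begins 47 mm behind the grasp point.
Start: joints at [-0.949, 0.359, 0.012, 0, -1.224, -0.288], TCP at [0.221, -0.638, 0.227] pointing down, gripper open.
Joint ranges: [-3.07, 3.07], [-1.43, 2.12], [-1.02, 1.25], [-3.03, 1.67], [-3.05, -0], [-3.03, 3.03]. Speed limits (rad/s): [2.39, 2.39, 3.01, 3.14, 3.14, 3.14].

### API

Orientations are given as [roll, pitch, yaw] about the fixed x, y, z axes, in that order (R = Rz(yaw) Ry(pitch) Rx(roll)).
In Python, from station import arm, grab_frame, camera_params gives the robot as it stands.
- The arm moves only by the shell command python3 -m handwheel 'ROWS' [FORCE]. ROWS is JSON, a list that holds one entry, the list of rows, each a list of 5 numbers: the finger opening in m, from 0 to 0.0876, then the shift along the tool's x, y, z in m, then the turn about the tool's z in degrees. A call has 1 to 20 rows; each row is the pose to reach, as a shift and turn from the pose measured when the call began, along the tool's axes at that moment; what a row does not reach only later rows make up. A row lasts 1/12 s, in which the tool goes at most 41.7 mm and 7.16 degrees, less where a joint would pass 70% of its speed; a pose out of reach is approached as far as the arm can. A call with a gripper value outside its range is refused whole. The fingers move at their own pace and stop on an object; FORCE is the grip in N (left out, the last holds). Time passes only in rows, so rows that repeat a pose let the fingers close. It gives the time, the measured TCP pose, the force and the opening at its end, in the units of the state.
- arm.get_state(): the state, without advancing time (a new reading comes with each control period).
- grab_frame(name): name is "scene" or "top" or "wrist"; returns the picture (400x640x3 uint8, blue, green, red); there is no depth.
- camera_params(name): a dict with "intrinsics" (3x3 intrinsics, pixels), "k1" (the pictures are not rectified: a ray, as slopes to the right and down, at radius r is drawn at 1 + k1 r^2 times it, then the intrinsics apply), "R" (3x3) and "t" (3): a world point X has camera coordinates R X + t; the wrist camera has in their place "tool_from_camera" (4x4, takes a point from camera to tool coordinates, whose origin is the TCP and whose axes are the tool frame's). Camera axes: x right, y down, z forward; pixel columns grow to the right and rows downward; lengths in m; the calibration is good to about 2 mm. A picture is of the moment at which its call begins: read the wrist's pose just before it. camera_params takes no time and is no camera call.
- arm.job_done(): hands the job in, once; it reports no verdict.
The state is a dict: "t": time; "q": joint angles; "qd": joint speeds; "joint_efforts": joint torques, N m; "eef_pos": TCP position; "ee_rot": TCP orientation; "force": force on the tool from outside, world axes, zero at the start; "moment": the same for the moment, N m; "width": finger opening in m.
Only numpy, scipy, OpenCV 4.12 (cv2) and the standard library are available. Lean on these libraries where they do the work, as an engineer would, in place of code of your own. Each camera call takes 0.05 s, during which the arm holds its last target.

## Working session

There is one attempt and no reset: what is moved stays moved. The work goes in short steps, Python scripts to look and compute and a shell command to move; the robot and the scene stay as the last step left them, time stands still between calls to the robot, and variables do not carry over. Pictures are saved under pics/ and viewed, and the job is handed in when it is done.

```bash
mkdir -p pics; ls; python3 - <<'E'
from station import arm, grab_frame, camera_params
import cv2
for n in("scene","top"):
    cv2.imwrite(f"pics/{n}0.png",grab_frame(n)); print(n,camera_params(n))
print(camera_params("wrist"));print(arm.get_state())
E
```

```text
pics
scene {'intrinsics': array([[516.17033043,   0.        , 315.28596428],
       [  0.        , 516.17033043, 192.31741441],
       [  0.        ,   0.        ,   1.        ]]), 'k1': -0.15106287130901325, 'R': array([[-0.16848043,  0.98568469, -0.00632807],
       [ 0.80401992,  0.13370939, -0.5793736 ],
       [-0.57023356, -0.10270101, -0.81503754]]), 't': array([ 0.08421171, -0.38141244,  1.78584775])}
top {'intrinsics': array([[364.14478612,   0.        , 320.93176415],
       [  0.        , 364.14478612, 197.5052741 ],
       [  0.        ,   0.        ,   1.        ]]), 'k1': -0.06319355976228598, 'R': array([[-0.00340751, -0.9996015 , -0.0280218 ],
       [-0.99845828,  0.00495344, -0.05528582],
       [ 0.0554026 ,  0.02779021, -0.99807728]]), 't': array([0.02043119, 0.51840897, 0.98218636])}
{'intrinsics': array([[337.09826934,   0.        , 318.51980677],
       [  0.        , 337.09826934, 200.30269597],
       [  0.        ,   0.        ,   1.        ]]), 'k1': 0.007258496681191589, 'tool_from_camera': array([[ 9.99999916e-01,  2.92923733e-04, -2.87628322e-04,
       
[... 218 characters left out ...]
0000000e+00,  0.00000000e+00,
         1.00000000e+00]])}
{'t': 0.1, 'q': array([-9.48917136e-01,  3.59312835e-01,  1.11650734e-02, -3.15681508e-04,
       -1.22408761e+00, -2.88117982e-01]), 'qd': array([ 0.00084449, -0.00210209,  0.00136878,  0.00065039, -0.00184887,
       -0.00112605]), 'joint_efforts': array([ 4.32080069e-04, -5.84161878e+01,  2.93750685e+01,  7.01543033e+00,
        1.01429559e-02, -8.60570026e-05]), 'eef_pos': array([ 0.22097987, -0.63735003,  0.225723  ]), 'ee_rot': array([-3.14146826e+00, -1.46405781e-03,  1.90444996e+00]), 'force': array([-0.65069292,  0.16714884, -0.17207448]), 'moment': array([ 0.0909704 ,  0.07339897, -0.02592846]), 'width': 0.08744846918622975}
```

View pics/scene0.png

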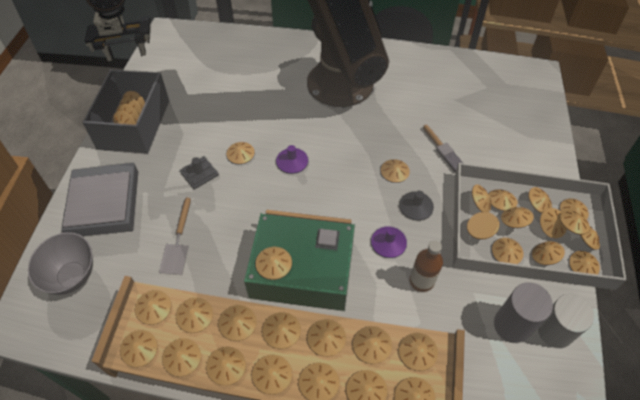

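View pics/top0.png

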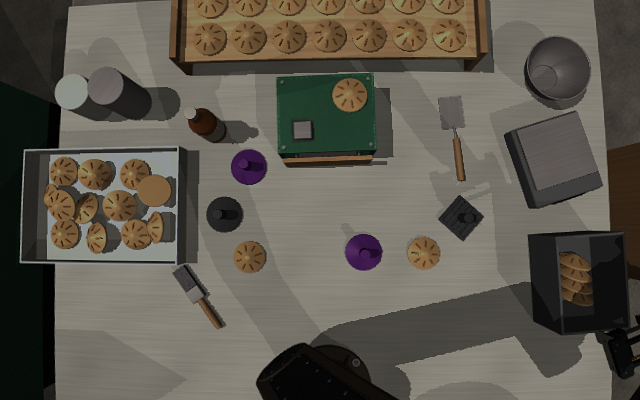

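The two images show a dark round mould at top (225,214), two purple look-alikes at (248,167) and (363,252), and a dark square mould at (461,217). The dark round one is the target. The green cabinet is at (326,118), with its pad at (303,130). I'll enlarge and measure.

```bash
cat > h.py <<'E'
import numpy as np, cv2
from station import arm, grab_frame, camera_params
from scipy.spatial.transform import Rotation as Rn
def ray(n,u,v,pose=None):
    p=camera_params(n);K=p["intrinsics"]
    d=np.array([(u-K[0,2])/K[0,0],(v-K[1,2])/K[1,1]]);x=d.copy()
    for _ in range(30): x=d/(1+p["k1"]*(x@x))
    r=np.array([*x,1])
    if n=="wrist":
        T=p["tool_from_camera"];R=Rn.from_euler('xyz',pose[1]).as_matrix()
        return R@T[:3,3]+pose[0],R@T[:3,:3]@r
    return -p["R"].T@p["t"],p["R"].T@r
def at(n,u,v,z,pose=None):
    o,d=ray(n,u,v,pose);return o+d*(z-o[2])/d[2]
def proj(n,X):
    p=camera_params(n);c=p["R"]@np.array(X)+p["t"];x=c[:2]/c[2];x=x*(1+p["k1"]*(x@x))
    return x*p["intrinsics"][0,0]+p["intrinsics"][:2,2]
def crop(n,x0,y0,w,h,s,name,img=None):
    im=grab_frame(n) if img is None else img
    c=cv2.resize(im[y0:y0+h,x0:x0+w],None,fx=s,fy=s,interpolation=cv2.INTER_CUBIC)
    cv2.imwrite("pics/"+name,c)
def dtool(target,yaw=None,s=None):
    s=s or arm.get_state();R=Rn.from_euler('xyz',s["ee_rot"]).as_matrix()
    return R.T@(np.array(target)-s["eef_pos"])
def st():
    s=arm.get_state();print("t",round(s["t"],2),np.round(s["eef_pos"],4),np.round(s["ee_rot"],3),"F",np.round(s["force"],1),"w",round(s["width"],4),np.round(s["q"],2));return s
E
python3 - <<'E'
from h import *
im=cv2.imread("pics/top0.png"); crop("top",190,60,200,150,4,"t1.png",im)
crop("top",190,150,100,75,8,"t2.png",im)
im=cv2.imread("pics/scene0.png"); crop("scene",240,180,200,150,4,"s1.png",im)
E
```

```text
(no output)
```

View pics/t1.png

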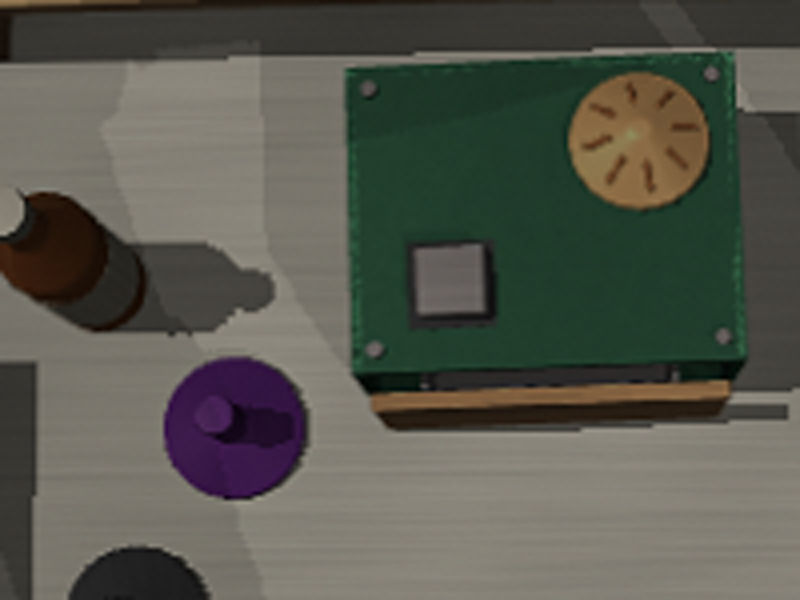

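View pics/t2.png

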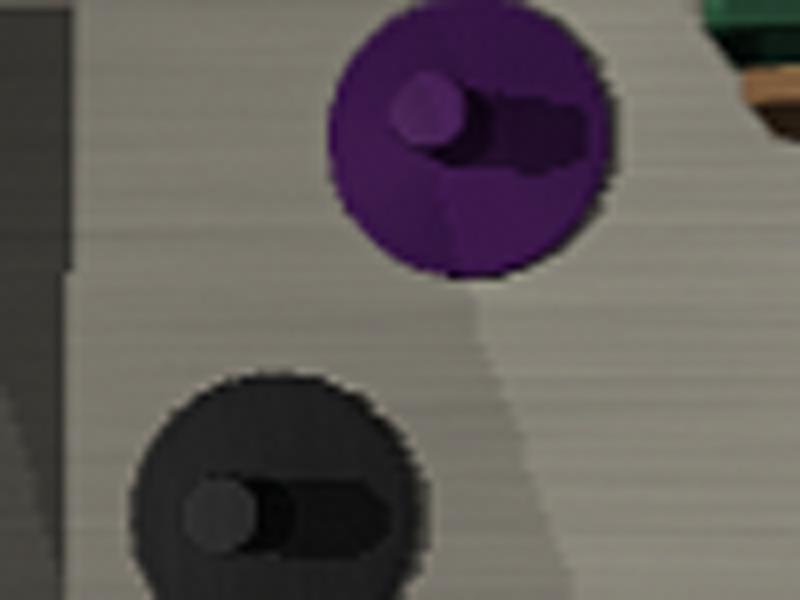

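View pics/s1.png

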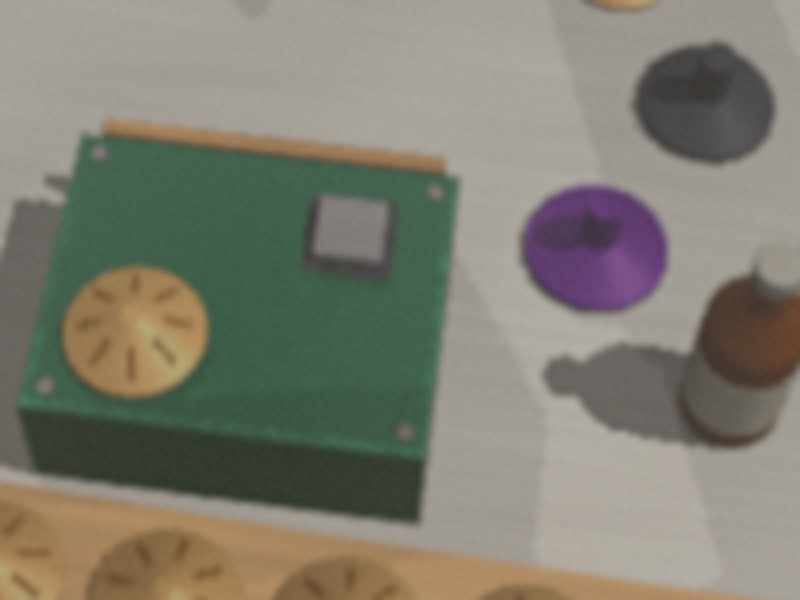

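The crop confirms it: dark disc with round knob, knob top at top-image (217.5,214.4). The purple one is right above it. Measuring now.

```bash
python3 - <<'E'
from h import *
T=lambda x,y:(190+x/4-.4,60+y/4-.4)
c={k:at("top",*T(*v),0.102) for k,v in dict(FL=(354,374),FR=(745,358),BL=(346,69),BR=(734,54)).items()}
for k,v in c.items():print(k,np.round(v,4))
print(np.linalg.norm(c["FL"]-c["FR"]),np.linalg.norm(c["FL"]-c["BL"]),np.linalg.norm(c["FR"]-c["BR"]))
w=c["FL"]-c["FR"]; d=(c["BL"]+c["BR"]-c["FL"]-c["FR"])/2
yaw1=np.arctan2(-w[0],w[1]);yaw2=np.arctan2(d[1],d[0]);print("yaw",yaw1,yaw2)
yaw=(yaw1+yaw2)/2
m=sum(c.values())/4; R=np.array([[np.cos(yaw),-np.sin(yaw)],[np.sin(yaw),np.cos(yaw)]])
o=m[:2]-R@[.1,0];print("origin",o,"pad pred",o+R@[.055,.06],"pad top",at("top",*T(451,280),.116),
 "pad scene",at("scene",240+351/4-.4,180+229/4-.4,.116))
print("floor open .15",o+R@[-.02+.0855-.15,0], "front open", o+R@[-.17,0])
print("knob top",at("top",217.1,214,.064)," scene",at("scene",240+715/4-.4,180+50/4-.4,.064))
print("disc top",at("top",190+278/8-.4,150+516/8-.4,.006))
for n,(u,v) in dict(purp=(243.8,163.5),purp2=(363,246),bar=(467,216)).items():print(n,at("top",u,v,.064))
print("biscA",at("top",250,257,.01),"biscB",at("top",423,253,.01),"bott",at("top",193,115,.19),at("top",217,133,0.0))
print("biscC",at("top",*T(640,140),.115))
st()
E
```

```text
FL [0.6266 0.1237 0.102 ]
FR [ 0.6347 -0.1226  0.102 ]
BL [0.8252 0.1302 0.102 ]
BR [ 0.8317 -0.1187  0.102 ]
0.24641598200119558 0.19877415005688956 0.19699179944079018
yaw 0.033040796804832205 0.02601148427771559
origin [6.29582281e-01 2.05280995e-04] pad pred [0.682787   0.06180283] pad top [0.68269083 0.06121719 0.116     ] pad scene [0.68639282 0.0633389  0.116     ]
floor open .15 [ 0.54511911 -0.00228932] front open [ 0.45965638 -0.00481343]
knob top [0.47365672 0.29022119 0.064     ]  scene [0.47183134 0.28810541 0.064     ]
disc top [0.47397243 0.28801008 0.006     ]
purp [0.60666897 0.22028145 0.064     ]
purp2 [ 0.38993868 -0.09123285  0.064     ]
bar [ 0.46585025 -0.36176831  0.064     ]
biscA [0.35575764 0.21420268 0.01      ] biscB [ 0.3659974  -0.25918093  0.01      ] bott [0.70306261 0.31137288 0.19      ] [0.70483264 0.31426403 0.        ]
biscC [ 0.7711224  -0.05736405  0.115     ]
t 0.1 [ 0.221  -0.6374  0.2257] [-3.141e+00 -1.000e-03  1.904e+00] F [-0.7  0.2 -0.2] w 0.0874 [-0.95  0.36  0.01 -0.   -1.22 -0.29]
```

```bash
python3 - <<'E'
from h import *
s=st(); print(dtool([.683,.062,.18]), "turn",np.degrees(s["ee_rot"][2]-1.60))
E
```

```text
t 0.1 [ 0.221  -0.6374  0.2257] [-3.141e+00 -1.000e-03  1.904e+00] F [-0.7  0.2 -0.2] w 0.0874 [-0.95  0.36  0.01 -0.   -1.22 -0.29]
[0.50940448 0.66558175 0.04638606] turn 17.443697866728016
```

```bash
python3 -m handwheel '[[[0,0.025,0.033,0.002,1],[0,0.051,0.067,0.004,2],[0,0.076,0.100,0.006,3],[0,0.102,0.133,0.008,4],[0,0.127,0.166,0.01,5],[0,0.153,0.2,0.012,6],[0,0.178,0.233,0.014,7],[0,0.204,0.266,0.016,8],[0,0.229,0.3,0.018,9],[0,0.255,0.333,0.02,10],[0,0.28,0.366,0.02,11],[0,0.306,0.399,0.02,12],[0,0.331,0.433,0.02,13],[0,0.357,0.466,0.02,14],[0,0.382,0.499,0.02,15],[0,0.407,0.532,0.02,16],[0,0.433,0.566,0.03,17],[0,0.458,0.599,0.03,17.4],[0,0.484,0.632,0.04,17.4],[0,0.509,0.666,0.046,17.4]]]' 20; python3 - <<'E'
from h import *
s=st(); print(dtool([.683,.062,.125]), "turn",np.degrees(s["ee_rot"][2]-1.60))
E
```

```text
t: 1.77
eef_pos: [0.6794, 0.0571, 0.1809]
ee_rot: [-3.14, -0.001, 1.601]
force: [0.1, -1.1, 0.1]
width: 0.0008
t 1.77 [0.6794 0.0571 0.1809] [-3.140e+00 -1.000e-03  1.601e+00] F [ 0.1 -1.1  0.1] w 0.0008 [ 0.37  0.4  -0.03 -0.   -1.14 -1.91]
[0.00466198 0.00380213 0.05589588] turn 0.05356533635030798
```

```bash
python3 -m handwheel '[[[0,0.005,0.004,0.02,0],[0,0.005,0.004,0.04,0],[0,0.005,0.004,0.056,0],[0,0.005,0.004,0.056,0]]]'; python3 - <<'E'
from h import *
crop("wrist",0,0,640,400,1,"w1.png");s=st(); print(dtool([.683,.062,.107]))
E
```

```text
t: 2.1
eef_pos: [0.6807, 0.0623, 0.1201]
ee_rot: [-3.133, -0.0, 1.601]
force: [-0.7, -0.7, -1.5]
width: 0.0008
t 2.15 [0.6818 0.0622 0.1225] [-3.136 -0.     1.601] F [0.8 0.4 1. ] w 0.0003 [ 0.37  0.45 -0.09 -0.   -1.03 -1.91]
[-0.0001917   0.00129375  0.01548747]
```

View pics/w1.png

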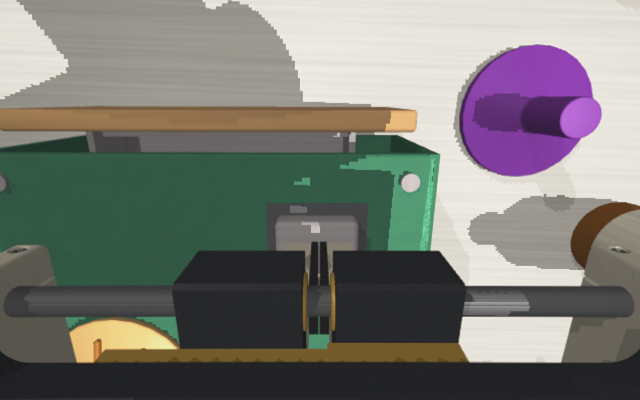

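The wrist view shows the shut fingertips centred sideways over the pad at about (317,240). Pressing.

```bash
python3 -m handwheel '[[[0,0,0.001,0.004,0],[0,0,0.001,0.008,0],[0,0,0.001,0.012,0],[0,0,0.001,0.015,0],[0,0,0.001,0.016,0],[0,0,0.001,0.016,0],[0,0,0.001,0.016,0]]]'; python3 - <<'E'
from h import *
crop("top",190,60,200,200,3,"t3.png");st()
E
```

```text
t: 2.73
eef_pos: [0.6835, 0.0622, 0.1073]
ee_rot: [-3.138, -0.0, 1.601]
force: [2.8, 0.1, 3.6]
width: 0.0006
t 2.78 [0.6835 0.0622 0.1073] [-3.138 -0.     1.601] F [1.7 0.1 3. ] w 0.0002 [ 0.37  0.47 -0.1  -0.   -1.   -1.91]
```

View pics/t3.png

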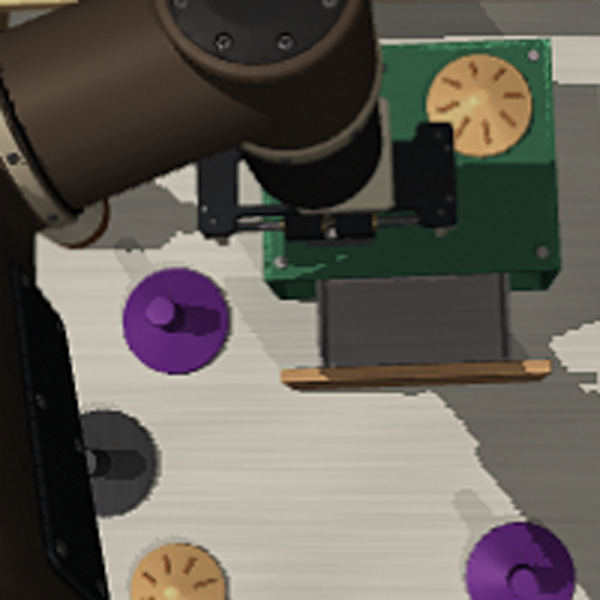

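The drawer is springing out. Raising.

```bash
python3 -m handwheel '[[[0,0,0,-0.02,0],[0,0,0,-0.05,0],[0,0,0,-0.08,0],[0.06,0,0,-0.11,0],[0.06,0,0,-0.11,0]]]'; python3 - <<'E'
from h import *
s=st(); print(dtool([.473,.2895,.18]), "turn",np.degrees(s["ee_rot"][2]-1.60))
E
```

```text
t: 3.2
eef_pos: [0.6861, 0.0623, 0.224]
ee_rot: [3.137, -0.001, 1.602]
force: [0.9, -0.0, 1.4]
width: 0.0089
t 3.2 [0.6861 0.0623 0.224 ] [ 3.137e+00 -1.000e-03  1.602e+00] F [ 0.9 -0.   1.4] w 0.0089 [ 0.37  0.38  0.04  0.   -1.22 -1.91]
[ 0.23365624 -0.2061664   0.04348124] turn 0.10071233479854153
```

```bash
python3 -m handwheel '[[[0.06,0.02,-0.018,0,0],[0.06,0.045,-0.04,0,0],[0.06,0.07,-0.062,0,0],[0.06,0.096,-0.085,0,0],[0.06,0.122,-0.108,0.01,0],[0.06,0.148,-0.131,0.01,0],[0.06,0.174,-0.154,0.02,0],[0.06,0.198,-0.175,0.03,0],[0.06,0.218,-0.193,0.04,0],[0.06,0.23,-0.203,0.043,0],[0.06,0.234,-0.206,0.043,0],[0.06,0.234,-0.206,0.043,0],[0.06,0.234,-0.206,0.043,0]]]'; python3 - <<'E'
from h import *
crop("wrist",0,0,640,400,1,"w2.png");s=st(); print(dtool([.473,.2895,.12]))
crop("top",190,60,200,200,3,"t4.png")
E
```

```text
t: 4.28
eef_pos: [0.4732, 0.2897, 0.1805]
ee_rot: [3.138, -0.001, 1.602]
force: [0.5, -1.1, 0.5]
width: 0.0601
t 4.33 [0.4735 0.2894 0.1806] [ 3.138e+00 -1.000e-03  1.601e+00] F [-0.   0.4  0.2] w 0.0601 [ 0.9   0.2  -0.33  0.   -1.05 -2.44]
[ 3.80088858e-05 -7.43050539e-04  6.05863074e-02]
```

View pics/w2.png

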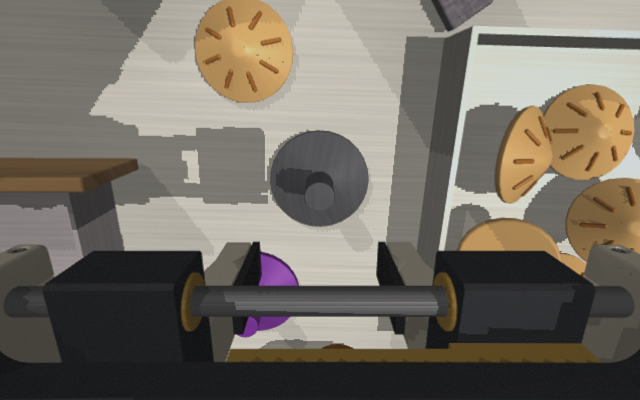

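View pics/t4.png

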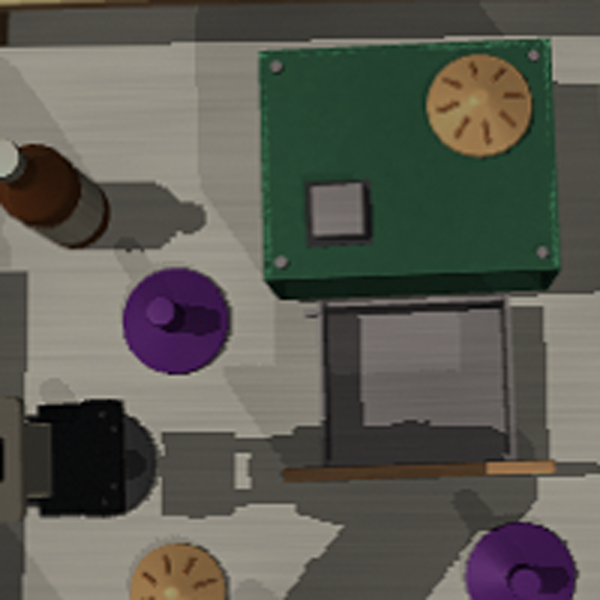

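Wrist view: dark knob top at (320,195), and nothing is in the way of the fingers. Top view: drawer fully open, front spanning (283..553,470), and the pad is up. Checking both positions.

```bash
python3 - <<'E'
from h import *
s=st(); p=(s["eef_pos"],s["ee_rot"])
print("knob wrist",at("wrist",320,195,.064,p))
T=lambda x,y:(190+x/3-.4,60+y/3-.4)
print("front top L/R",at("top",*T(284,476),.09),at("top",*T(553,470),.09))
print("side wall tops back L/R",at("top",*T(324,302),.065),at("top",*T(507,300),.065),"front",at("top",*T(325,465),.065),at("top",*T(512,462),.065))
E
```

```text
t 4.38 [0.4737 0.2893 0.1806] [ 3.137e+00 -1.000e-03  1.601e+00] F [ 0.3 -1.   0. ] w 0.0604 [ 0.9   0.2  -0.33  0.   -1.05 -2.44]
knob wrist [0.47434913 0.29151705 0.064     ]
front top L/R [0.46213222 0.10919026 0.09      ] [ 0.46636137 -0.11709877  0.09      ]
side wall tops back L/R [0.6137417  0.07769746 0.065     ] [ 0.61428463 -0.08182488  0.065     ] front [0.47151569 0.07677668 0.065     ] [ 0.4734902  -0.08479222  0.065     ]
```

```bash
python3 -m handwheel '[[[0.06,0.001,0,0.03,0],[0.06,0.001,0,0.06,0],[0.06,0.001,0,0.09,0],[0.06,0.001,0,0.115,0],[0.06,0.001,0,0.135,0],[0.06,0.001,0,0.145,0],[0.06,0.001,0,0.15,0],[0.06,0.001,0,0.15,0],[0.06,0.001,0,0.15,0],[0,0.001,0,0.15,0],[0,0.001,0,0.15,0],[0,0.001,0,0.15,0],[0,0.001,0,0.15,0],[0,0.001,0,0.15,0],[0,0.001,0,0.15,0]]]' 30; python3 - <<'E'
from h import *
crop("wrist",0,0,640,400,1,"w3.png");s=st()
E
```

```text
t: 5.63
eef_pos: [0.4743, 0.2905, 0.0309]
ee_rot: [3.137, -0.002, 1.601]
force: [-0.4, -0.0, 4.3]
width: 0.0256
t 5.68 [0.4743 0.2905 0.0309] [ 3.137e+00 -1.000e-03  1.601e+00] F [-0.8 -0.9  3.5] w 0.0255 [ 0.9   0.37 -0.49  0.   -0.71 -2.45]
```

View pics/w3.png

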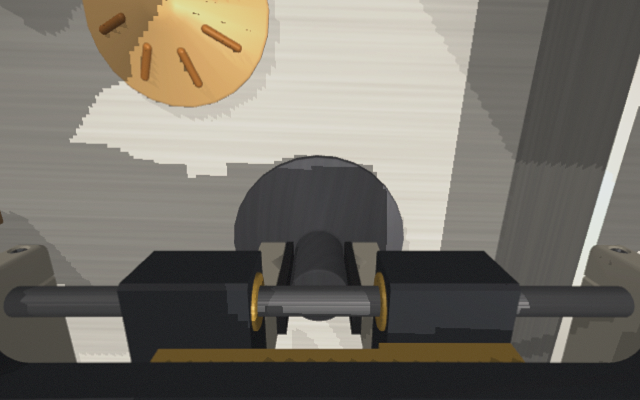

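Gripped at 25.6 mm width, matching the 26 mm knob. Lifting.

```bash
python3 -m handwheel '[[[0,0,0,-0.01,0],[0,0,0,-0.025,0],[0,0,0,-0.045,0],[0,0,0,-0.07,0],[0,0,0,-0.095,0],[0,0,0,-0.12,0],[0,0,0,-0.135,0],[0,0,0,-0.14,0],[0,0,0,-0.14,0],[0,0,0,-0.14,0]]]' 40; python3 - <<'E'
from h import *
s=st();print(dtool([.546,-.0025,.17]), "turn",np.degrees(s["ee_rot"][2]-1.60))
E
```

```text
t: 6.52
eef_pos: [0.473, 0.2898, 0.17]
ee_rot: [3.139, -0.001, 1.601]
force: [-0.5, -0.1, -4.9]
width: 0.0252
t 6.52 [0.473  0.2898 0.17  ] [ 3.139e+00 -1.000e-03  1.601e+00] F [-0.5 -0.1 -4.9] w 0.0252 [ 0.9   0.21 -0.34  0.   -1.02 -2.45]
[-2.94380644e-01  6.42492143e-02 -6.59038108e-05] turn 0.03687767778298599
```

```bash
python3 -m handwheel '[[[0,-0.01,0.002,0,0],[0,-0.03,0.006,0,0],[0,-0.055,0.012,0,0],[0,-0.08,0.018,0,0],[0,-0.105,0.023,0,0],[0,-0.13,0.028,0,0],[0,-0.155,0.034,0,0],[0,-0.18,0.039,0,0],[0,-0.205,0.045,0,0],[0,-0.23,0.05,0,0],[0,-0.255,0.056,0,0],[0,-0.275,0.06,0,0],[0,-0.288,0.063,0,0],[0,-0.294,0.064,0,0],[0,-0.294,0.064,0,0],[0,-0.294,0.064,0,0],[0,-0.294,0.064,0,0]]]'; python3 - <<'E'
from h import *
crop("wrist",0,0,640,400,1,"w4.png");s=st();print(dtool([.546,-.0025,.045]))
crop("top",190,60,200,200,3,"t5.png");crop("scene",240,140,200,150,4,"s5.png")
E
```

```text
t: 7.93
eef_pos: [0.5453, -0.0017, 0.1694]
ee_rot: [3.14, -0.001, 1.601]
force: [-0.2, 0.1, -3.7]
width: 0.0251
t 7.98 [ 0.5454 -0.0015  0.1696] [ 3.139e+00 -1.000e-03  1.601e+00] F [ 0.3  0.1 -4.6] w 0.0255 [ 0.36  0.19 -0.36 -0.   -1.02 -1.9 ]
[-0.00108544  0.00024993  0.12456347]
```

View pics/w4.png

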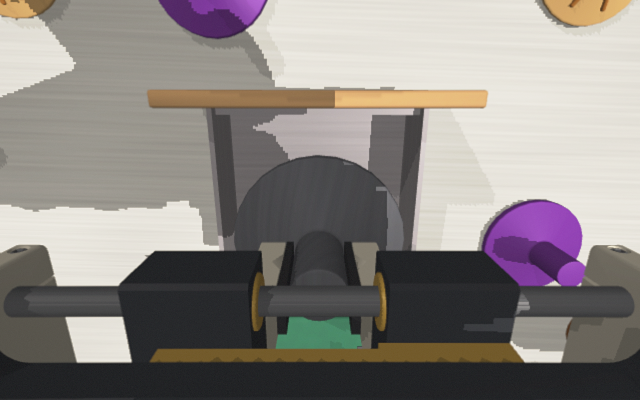

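View pics/t5.png

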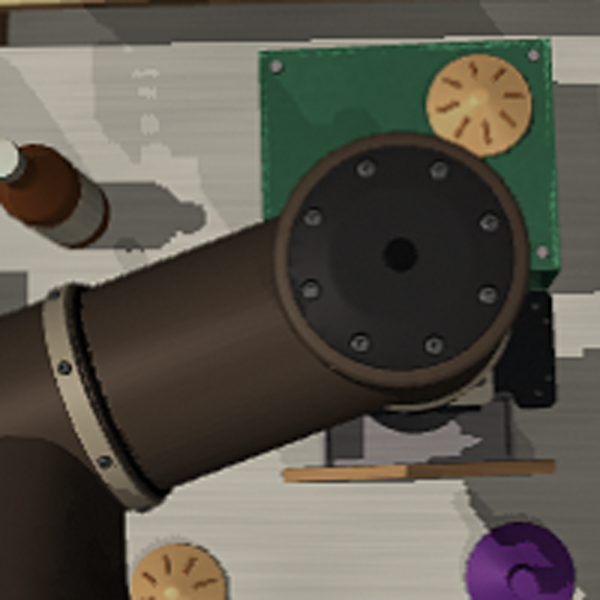

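View pics/s5.png

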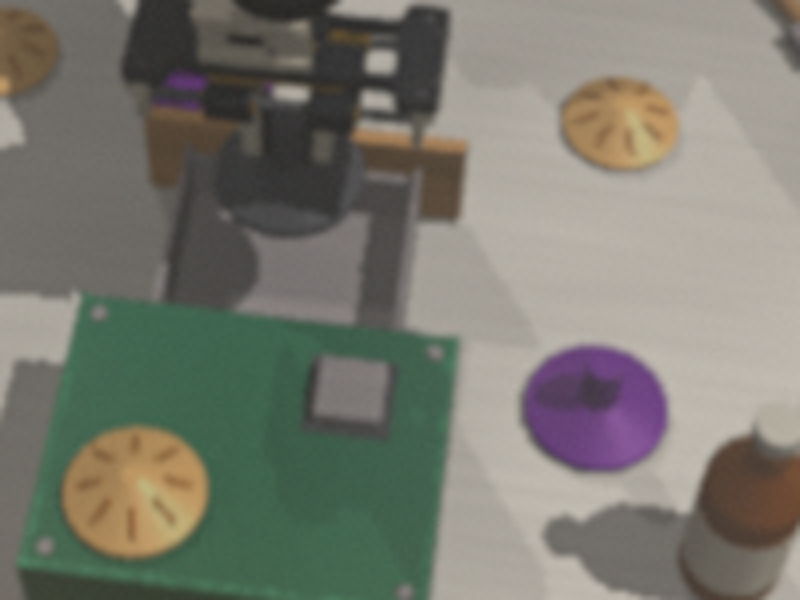

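```bash
python3 - <<'E'
from h import *
s=st(); p=(s["eef_pos"],s["ee_rot"])
a,b=at("wrist",149,91,.09,p),at("wrist",487,90,.09,p);print(a,b,(a+b)/2)
a,b=at("wrist",214,108,.065,p),at("wrist",421,108,.065,p);print(a,b,(a+b)/2)
E
```

```text
t 8.08 [ 0.5456 -0.0014  0.1699] [ 3.139e+00 -1.000e-03  1.602e+00] F [-0.4  0.4 -4.7] w 0.0255 [ 0.36  0.19 -0.36  0.   -1.02 -1.9 ]
[ 0.4665075  -0.11600461  0.09      ] [0.45885437 0.1090707  0.09      ] [ 0.46268093 -0.00346695  0.09      ]
[ 0.47720386 -0.08090443  0.065     ] [0.47237697 0.07397986 0.065     ] [ 0.47479041 -0.00346229  0.065     ]
```

Everything agrees: the floor centre is at about (0.547, -0.0025). Lowering.

```bash
python3 -m handwheel '[[[0,0,0.001,0.01,0],[0,-0.001,0.001,0.03,0],[0,-0.001,0.001,0.05,0],[0,-0.001,0.001,0.07,0],[0,-0.001,0.001,0.09,0],[0,-0.001,0.001,0.105,0],[0,-0.001,0.001,0.115,0],[0,-0.001,0.001,0.12,0],[0,-0.001,0.001,0.122,0],[0,-0.001,0.001,0.122,0],[0,-0.001,0.001,0.122,0]]]'; python3 - <<'E'
from h import *
crop("wrist",0,0,640,400,1,"w5.png");s=st()
E
```

```text
t: 9.0
eef_pos: [0.5476, -0.002, 0.0486]
ee_rot: [3.137, -0.001, 1.602]
force: [-0.9, 0.3, -4.4]
width: 0.0256
t 9.05 [ 0.5477 -0.002   0.0488] [ 3.137e+00 -1.000e-03  1.602e+00] F [ 0.5  0.6 -4. ] w 0.0255 [ 0.35  0.33 -0.49  0.   -0.74 -1.89]
```

View pics/w5.png

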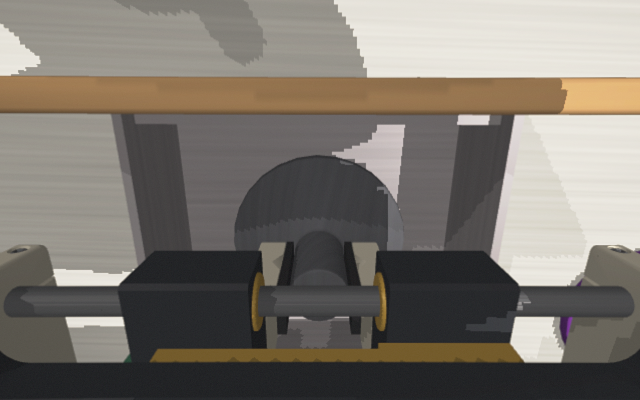

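The disc is inside the drawer and centred between the walls. It still hangs freely (about -4.4 N), roughly 7 mm above the floor.

```bash
python3 -m handwheel '[[[0,0,0,0.002,0],[0,0,0,0.004,0],[0,0,0,0.005,0],[0,0,0,0.006,0],[0,0,0,0.007,0],[0,0,0,0.007,0],[0,0,0,0.007,0]]]'; python3 - <<'E'
from h import *
s=st()
E
```

```text
t: 9.63
eef_pos: [0.5479, -0.002, 0.0419]
ee_rot: [3.137, -0.001, 1.602]
force: [0.5, 0.1, -1.3]
width: 0.0249
t 9.63 [ 0.5479 -0.002   0.0419] [ 3.137e+00 -1.000e-03  1.602e+00] F [ 0.5  0.1 -1.3] w 0.0249 [ 0.35  0.34 -0.5   0.   -0.72 -1.89]
```

```bash
python3 -m handwheel '[[[0,0,0,0.001,0],[0,0,0,0.001,0],[0,0,0,0.001,0],[0.03,0,0,0.001,0],[0.04,0,0,0.001,0],[0.05,0,0,0.001,0],[0.055,0,0,0.001,0],[0.055,0,0,0.001,0],[0.055,0,0,0.001,0],[0.055,0,0,0.001,0],[0.055,0,0,0.001,0]]]'; python3 - <<'E'
from h import *
crop("wrist",0,0,640,400,1,"w6.png");s=st()
E
```

```text
t: 10.55
eef_pos: [0.5479, -0.002, 0.0409]
ee_rot: [3.137, -0.001, 1.602]
force: [0.0, 0.3, 0.6]
width: 0.0548
t 10.6 [ 0.5479 -0.002   0.0409] [ 3.137e+00 -1.000e-03  1.602e+00] F [ 0.9 -0.   0.1] w 0.0548 [ 0.35  0.34 -0.5   0.   -0.72 -1.89]
```

View pics/w6.png

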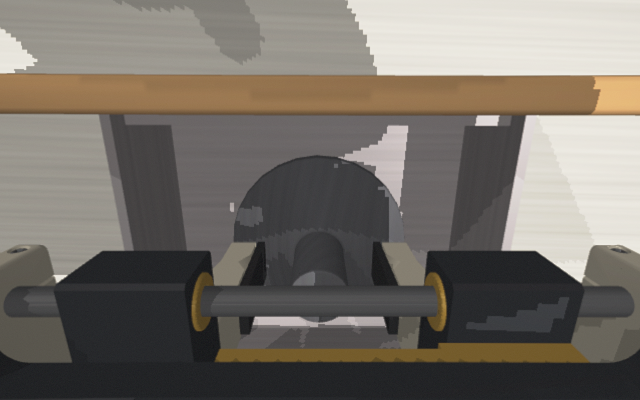

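The mould is let go and sits flat, with 0 N on the tool. Raising clear.

```bash
python3 -m handwheel '[[[0.055,0,0,-0.01,0],[0.055,0,0,-0.03,0],[0.055,0,0,-0.06,0],[0.055,0,0,-0.09,0],[0.055,0,0,-0.12,0],[0.055,0,0,-0.14,0],[0,0,-0.01,-0.15,0],[0,0,-0.03,-0.15,0],[0,0,-0.06,-0.15,0],[0,0,-0.09,-0.15,0],[0,0,-0.115,-0.15,0],[0,0,-0.128,-0.15,0],[0,0,-0.128,-0.15,0],[0,0,-0.128,-0.15,0]]]' 20; python3 - <<'E'
from h import *
crop("wrist",0,0,640,400,1,"w7.png");crop("scene",240,140,200,150,4,"s7.png");s=st();print(dtool([.42,-.004,.065]))
E
```

```text
t: 11.77
eef_pos: [0.4195, -0.006, 0.1914]
ee_rot: [3.135, -0.002, 1.603]
force: [0.1, -0.0, 0.7]
width: 0.0076
t 11.87 [ 0.4203 -0.0059  0.1908] [ 3.136e+00 -2.000e-03  1.602e+00] F [-0.6 -0.7  0. ] w 0.0017 [ 0.46 -0.05 -0.57  0.   -1.04 -2.  ]
[ 0.00171759 -0.00094283  0.12584741]
```

View pics/w7.png

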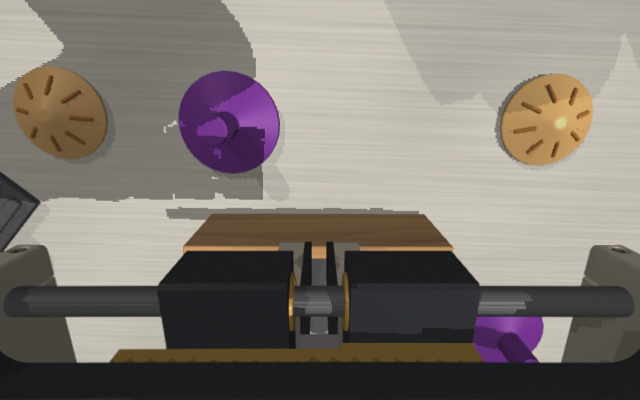

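View pics/s7.png

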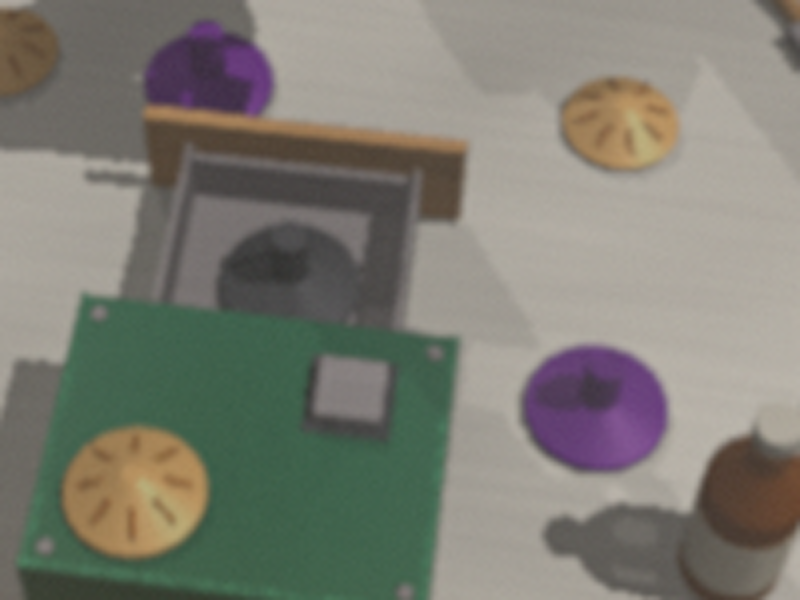

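The scene view shows the mould flat in the drawer, knob top at crop (290,237), and the drawer still open. Descending in front of the drawer.

```bash
python3 -m handwheel '[[[0,0.002,-0.001,0.02,0],[0,0.002,-0.001,0.05,0],[0,0.002,-0.001,0.08,0],[0,0.002,-0.001,0.105,0],[0,0.002,-0.001,0.12,0],[0,0.002,-0.001,0.126,0],[0,0.002,-0.001,0.126,0],[0,0.002,-0.001,0.126,0]]]'; python3 - <<'E'
from h import *
k=at("scene",240+290/4-.4,140+237/4-.4,.075);print("knob",k)
crop("wrist",0,0,640,400,1,"w8.png")
s=st();R=Rn.from_euler('xyz',s["ee_rot"]).as_matrix();print(R.T@np.array([np.cos(.03),np.sin(.03),0]))
E
```

```text
t: 12.53
eef_pos: [0.4207, -0.0036, 0.0651]
ee_rot: [3.136, -0.001, 1.603]
force: [0.1, 0.3, 0.1]
width: 0.0004
knob [5.50579616e-01 3.21672632e-04 7.50000000e-02]
t 12.58 [ 0.421  -0.0035  0.0655] [ 3.135e+00 -2.000e-03  1.603e+00] F [-0.1  0.1  0. ] w 0.0005 [ 0.47  0.12 -0.75  0.   -0.7  -2.01]
[-0.00178245  0.99997543  0.00677882]
```

View pics/w8.png

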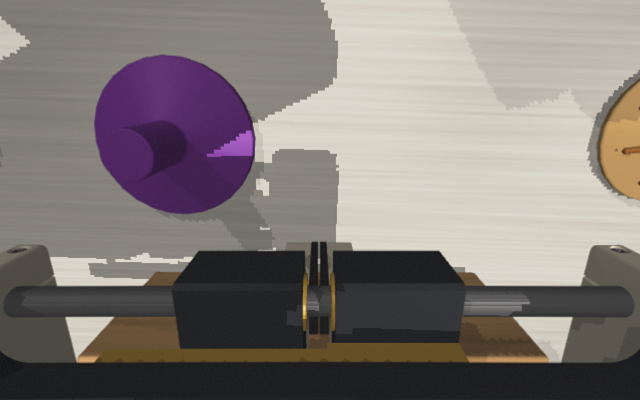

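```bash
python3 -m handwheel '[[[0,0,0.01,0,0],[0,0,0.018,0,0],[0,0,0.024,0,0],[0,0,0.028,0,0],[0,0,0.032,0,0],[0,0,0.036,0,0],[0,0,0.041,0,0],[0,0,0.046,0,0],[0,0,0.052,0,0],[0,0,0.058,0,0],[0,0,0.065,0,0],[0,0,0.072,0,0],[0,0,0.079,0,0],[0,0,0.086,0,0],[0,0,0.093,0,0],[0,0,0.1,0,0],[0,0,0.107,0,0],[0,0,0.114,0,0],[0,0,0.12,0,0],[0,0,0.125,0,0]]]'; python3 - <<'E'
from h import *
crop("scene",240,140,200,150,4,"s8.png")
s=st()
E
```

```text
t: 14.25
eef_pos: [0.5459, 0.0, 0.0657]
ee_rot: [3.137, -0.001, 1.602]
force: [-3.7, -2.2, -1.3]
width: 0.0001
t 14.3 [5.472e-01 3.000e-04 6.590e-02] [ 3.135e+00 -1.000e-03  1.603e+00] F [-1.5 -1.9 -1.7] w 0.0004 [ 0.36  0.31 -0.48  0.   -0.78 -1.9 ]
```

View pics/s8.png

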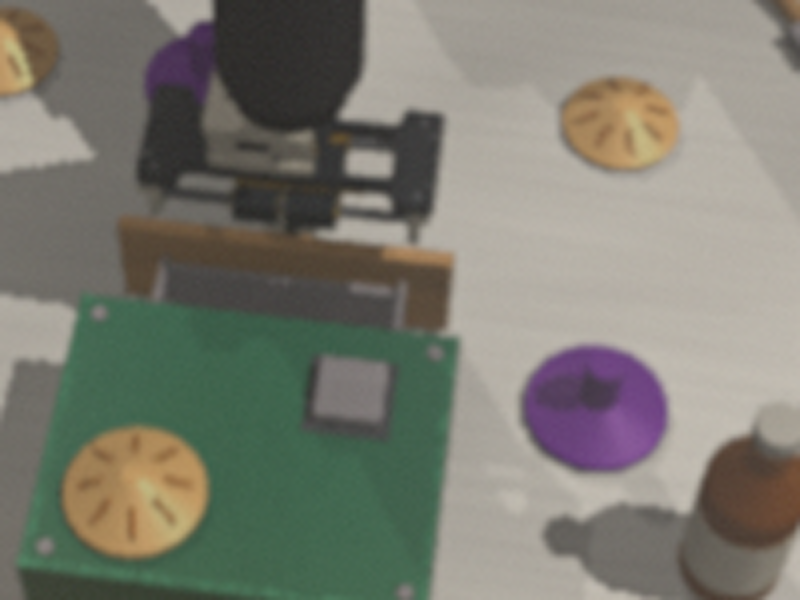

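The drawer is closing with nothing fouling. Continuing, gently at the end.

```bash
python3 -m handwheel '[[[0,0,0.005,0,0],[0,0,0.011,0,0],[0,0,0.017,0,0],[0,0,0.023,0,0],[0,0,0.029,0,0],[0,0,0.034,0,0],[0,0,0.038,0,0],[0,0,0.042,0,0],[0,0,0.045,0,0],[0,0,0.048,0,0],[0,0,0.05,0,0],[0,0,0.052,0,0],[0,0,0.052,0,0]]]'; python3 - <<'E'
from h import *
crop("scene",240,140,200,150,4,"s9.png")
s=st()
E
```

```text
t: 15.38
eef_pos: [0.5991, 0.0018, 0.0658]
ee_rot: [3.136, -0.001, 1.602]
force: [-4.4, -0.9, -1.4]
width: 0.0004
t 15.43 [0.599  0.0018 0.0658] [ 3.136e+00 -1.000e-03  1.602e+00] F [-4.1 -1.8 -2.6] w 0.0004 [ 0.33  0.38 -0.36  0.   -0.82 -1.87]
```

View pics/s9.png

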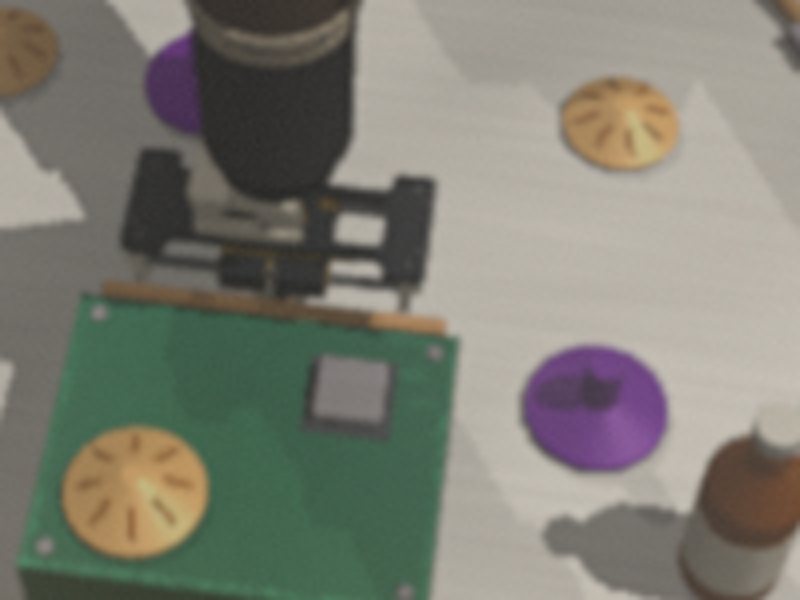

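The drawer is nearly shut. Feeling for the stop in 1 mm steps.

```bash
python3 -m handwheel '[[[0,0,0.001,0,0],[0,0,0.002,0,0],[0,0,0.003,0,0],[0,0,0.004,0,0],[0,0,0.004,0,0]]]'; python3 -m handwheel '[[[0,0,0.001,0,0],[0,0,0.002,0,0],[0,0,0.003,0,0],[0,0,0.003,0,0]]]'
```

```text
t: 15.85
eef_pos: [0.6031, 0.0018, 0.0658]
ee_rot: [3.136, -0.001, 1.602]
force: [-3.8, -1.3, -0.1]
width: 0.0005
t: 16.18
eef_pos: [0.606, 0.0019, 0.0658]
ee_rot: [3.136, -0.001, 1.602]
force: [-4.8, -1.0, 0.5]
width: 0.0004
```

```bash
python3 -m handwheel '[[[0,0,0.001,0,0],[0,0,0.002,0,0],[0,0,0.002,0,0]]]'; python3 -m handwheel '[[[0,0,0.001,0,0],[0,0,0.002,0,0],[0,0,0.002,0,0]]]'; python3 -m handwheel '[[[0,0,0.001,0,0],[0,0,0.002,0,0],[0,0,0.002,0,0]]]'
```

```text
t: 16.43
eef_pos: [0.6061, 0.0019, 0.0658]
ee_rot: [3.14, -0.001, 1.602]
force: [-11.8, 1.5, 6.6]
width: 0.0001
t: 16.68
eef_pos: [0.606, 0.0019, 0.0658]
ee_rot: [-3.14, -0.0, 1.602]
force: [-13.9, 1.7, 5.9]
width: 0.0005
t: 16.93
eef_pos: [0.606, 0.0019, 0.0659]
ee_rot: [-3.136, -0.0, 1.601]
force: [-12.9, 0.4, 6.9]
width: 0.0003
```

Position has held at 0.606 while the force rose to 13 N, which fits the stop. Backing off and checking.

```bash
python3 - <<'E'
from h import *
crop("scene",240,140,200,150,4,"s10.png")
E
python3 -m handwheel '[[[0,0,-0.004,0,0],[0,0,-0.01,0,0],[0,0,-0.02,0,0],[0,0,-0.035,0,0],[0,0,-0.05,0,0],[0,0,-0.05,0,0]]]'; python3 - <<'E'
from h import *
crop("scene",240,140,200,150,4,"s11.png");st()
E
```

```text
t: 17.48
eef_pos: [0.5544, 0.0005, 0.0667]
ee_rot: [-3.138, -0.001, 1.601]
force: [-0.2, 0.4, -1.8]
width: 0.0004
t 17.53 [0.5559 0.0007 0.067 ] [-3.139e+00 -1.000e-03  1.602e+00] F [ 0.9 -0.3 -0.1] w 0.0003 [ 0.35  0.32 -0.45 -0.   -0.8  -1.89]
```

View pics/s11.png

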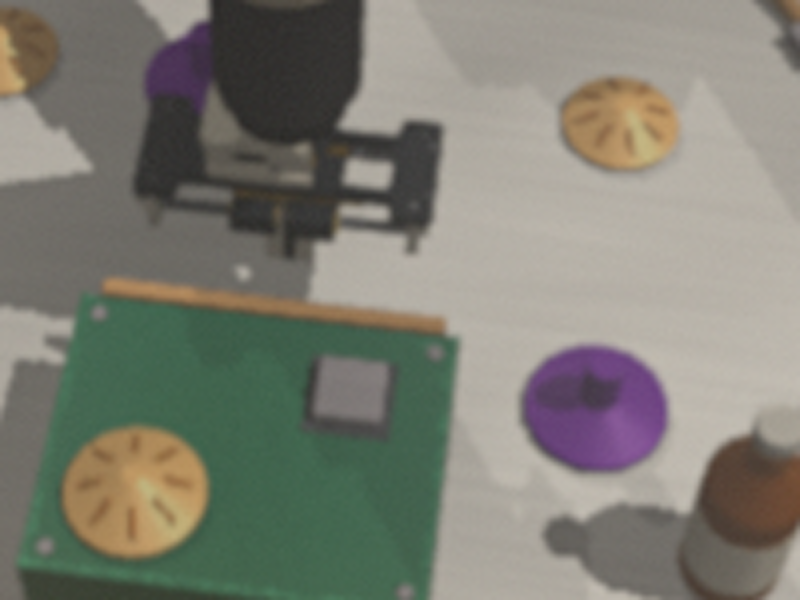

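The drawer stayed shut on release. Raising clear, then comparing it with the initial shut picture.

```bash
python3 -m handwheel '[[[0,0,-0.02,-0.02,0],[0,0,-0.05,-0.05,0],[0,0,-0.08,-0.08,0],[0,0,-0.1,-0.1,0],[0,0,-0.1,-0.12,0],[0,0,-0.1,-0.12,0],[0,0,-0.1,-0.12,0],[0,0,-0.1,-0.12,0],[0,0,-0.1,-0.12,0],[0,0,-0.1,-0.12,0]]]'; python3 - <<'E'
from h import *
im=grab_frame("scene");a=cv2.imread("pics/scene0.png")
for n,(x,y,w,h) in dict(front=(255,205,110,25)).items():
    A=a[y:y+h,x:x+w];B=im[y:y+h,x:x+w]
    cv2.imwrite("pics/cmp.png",cv2.resize(np.vstack([A,B]),None,fx=7,fy=7,interpolation=cv2.INTER_CUBIC))
crop("scene",160,120,300,190,2.6,"s12.png",im);crop("top",190,60,300,220,2.6,"t12.png");st()
E
```

```text
t: 18.37
eef_pos: [0.4562, -0.0026, 0.1863]
ee_rot: [-3.138, -0.001, 1.602]
force: [0.2, 0.8, -0.8]
width: 0.0007
t 18.47 [ 0.4562 -0.0027  0.1864] [-3.138 -0.     1.602] F [-0.5 -0.3 -0.7] w 0.0006 [ 0.43  0.03 -0.51 -0.   -1.04 -1.96]
```

View pics/cmp.png

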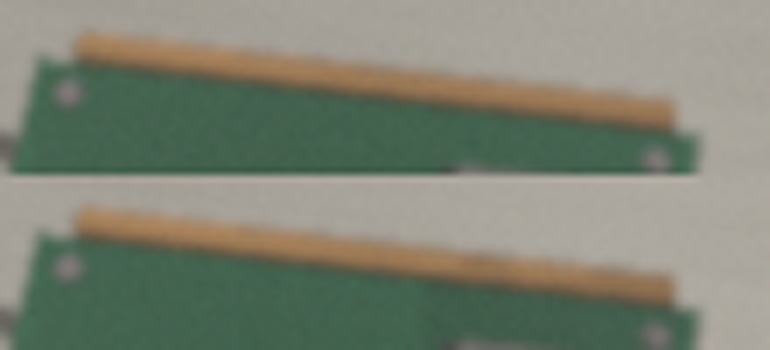

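View pics/t12.png

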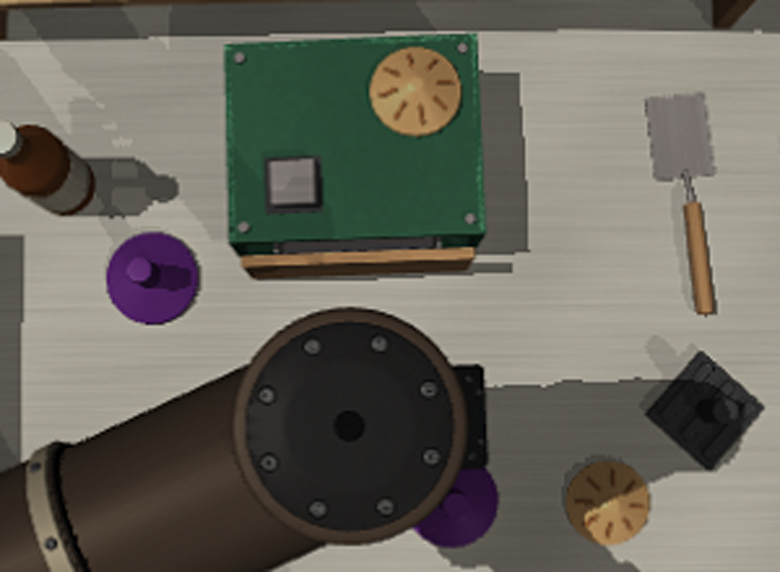

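Before-and-after crops show the wooden front in exactly its initial shut position. The pad is up, the bystanders are unmoved, and the arm is clear. Handing in.

```bash
python3 -c "
from station import arm
print(arm.job_done())"
```

```text
the job is handed in; nothing more can be done
None
```

The round mould is in the drawer, the drawer is latched shut, and I handed the job in at about 18.5 s. No verdict is reported.

- **Opening:** I pressed the pad to about 0.107 m, roughly 9 mm down, and the drawer sprang fully out.
- **Placing:** I took the dark round mould by its knob and lowered it until it touched the floor, at about 1–3 mm from the floor centre by TCP position and about 4 mm by the scene camera. The tool force read about 0 N after I let go.
- **Closing:** I pushed the drawer in until it hit its stop. The TCP held at 0.606 m while the force rose to 12–14 N.

**Last checks:**
- After I backed off, the wooden front stood exactly where it had at the start.
- The pad was up, and none of the loose things in view had moved.
- The arm was clear at 0.186 m height.

**Not checked:** the mould is hidden inside the shut drawer, so I could not see its final position. It lay flat and near the centre before the slow push.

No check failed or disagreed beyond the 2–4 mm of calibration scatter.

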